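# Load the tube block into the dry-block heater

### The arm

A 6-joint arm with a two-finger parallel gripper is mounted at the origin on the work surface. World frame = base frame: x ahead of the robot, y to its left, z up, the work surface at z = 0. Lengths are in m, angles in rad, forces in N, time in s.
With the tool pointing down it reaches from about 0.375 to 0.9 m from the base axis. Payload 3.1 kg.
Tool frame: the origin (TCP) lies midway between the tips of the shut fingers; the grasp point (between the pads) lies 19 mm behind it; z points along the fingers, x is the direction in which the jaws open and shut, and the axes are right-handed (so a half turn about z gives the same grasp; the last joint's range is limited). The gripper opens to 85 mm and grips with 20 to 120 N. Pads are 22 mm wide; open, the fingers measure 114 mm over their backs; the gripper's body (76 mm by 85 mm) begins 54 mm behind the grasp point. The pads swing forward as they close: fully open they stand 13 mm farther back than shut.
Start: joints at [-1.321, 0.527, 1.433, -0, 1.181, -0.178], TCP at [0.259, -0.569, 0.205] pointing down, gripper open.
Joint ranges: [-3.08, 3.08], [-0.75, 2.2], [0.22, 2.44], [-1.43, 4.57], [0, 2.65], [-2.85, 2.85]. Speed limits (rad/s): [2.79, 2.79, 3.14, 3.14, 3.14, 3.14].

### API

Orientations are given as a unit quaternion [x, y, z, w].
In Python, from station import * gives the robot as it stands.
- The arm moves only by the tool servo_tool, never from a script. Its argument "targets" is a list of rows, each a list of 6 numbers: the shift along the tool's x, y, z in mm, then the turn, a rotation vector about the tool's x, y, z in degrees. A call has 1 to 10 rows; each row is the pose to reach, as a shift and turn from the pose commanded when the call began, along the tool's axes at that moment; what a row does not reach only later rows make up. A row lasts 1/8 s, in which the tool goes at most 62.5 mm and 10.7 degrees, less where a joint would pass 70% of its speed; a pose out of reach is approached as far as the arm can. A call with a gripper value outside its range is refused whole. "gripper" is the finger opening in mm, from 0 to 85.4, set as the call begins (left out, the last holds). The fingers move at their own pace and stop on an object; "newtons" is the grip in N (left out, the last holds). Time passes only in rows, so rows that repeat a pose let the fingers close. It gives the time, the measured TCP pose, the force and the opening at its end, in the units of the state.
- sense(): the state, without advancing time (a new reading comes with each control period).
- snapshot(name): name is "side" or "top" or "wrist"; returns a dict with "color" (384x512x3 uint8, red, green, blue), "vfov" (degrees; the focal length in pixels is half the picture's height over the tangent of half this angle, whatever the lens; pixels are square), "cx", "cy" (the principal point, pixels), "R" (3x3) and "t" (3): a world point X has camera coordinates R X + t. Camera axes: x right, y down, z forward; pixel columns grow to the right and rows downward; lengths in m; the calibration is good to about 2 mm. A picture is of the moment at which its call begins. There is no depth.
- sign_off(): hands the job in, once; it reports no verdict.
The state is a dict: "t": time; "q": joint angles; "qd": joint speeds; "tau": joint torques, N m; "tcp_pos": TCP position; "tool_rot": TCP orientation; "force": force on the tool from outside, world axes, zero at the start; "ft_torque": the same for the moment, N m; "finger_gap": opening from 0.0 (shut) to 1.0 (fully open).
Only numpy, scipy, OpenCV 4.12 (cv2) and the standard library are available. Lean on these libraries where they do the work, as an engineer would, in place of code of your own. Each camera call takes 0.05 s, during which the arm holds its last target. There are 200 camera calls.

### The job

Take the wide aluminium tube block (the one with two rows of holes) from the sloping rack and set it in the rectangular well of the dry-block heater, holes up, fully home, flat and square, then let go. Lower it in gently rather than dropping it, and leave the narrow block, the jar, the beaker and the two glass bottles where they are.

Things in the scene. Friction and masses are not known exactly. Their poses are not given: they have to be found in the camera images.
- wide_block: the block to seat: plain aluminium tube block, 100 mm (own x) by 54 mm (own y) by 56 mm tall (own z), 0.45 to 0.66 kg, with two rows of four dark round holes in its top face. Origin: centre of its underside; z points out of the holed face, x down the slope. At the start it lies on the rack's slope, long side running up the slope, its underside on the slope and its lower end against the ledge, so it leans 30 degrees. It may be on the left or the right of the rack.
- narrow_block: the other tube block on the rack, to be left there: 100 x 34 x 56 mm, a single row of four holes; same frame and same lean as the wide block. The two blocks' centre lines lie about 110 to 130 mm apart.
- rack: fixed white draining rack, 220 mm wide (own y). Its face, 124 mm long up the slope, faces away from the robot (at yaw 0): it falls 30 degrees towards own +x, with a ledge 12 mm high along the lower edge; the upper edge stands 80 mm above the table. Origin: on the table, 58 mm horizontally up-slope (-x) of the ledge's inner foot, which is 18 mm above the table. Rack and heater may be either way round, one left, one right.
- heater: fixed white dry-block heater, 220 (own x) by 170 (own y) by 85 mm tall, with a flat top. Origin: on the table under the middle of the housing; the side with display and knob faces own -x.
- heater_well (a point): centre of the floor of the heater's well, a rectangular pocket in its top: 104 mm along own x, 58 mm along own y, 18 mm deep (so the floor is 67 mm above the table), sharp upright walls, z up. A seated wide block stands 38 mm out of it. Either way round is fine.
- squat_jar: bystander: squat closed glass jar, 48 mm across, 60 mm tall, standing between rack and heater. Origin: centre of its underside.
- amber_bottle: bystander: amber glass bottle, 72 mm across, 160 mm tall. Origin: centre of its underside.
- blue_cap_bottle: bystander: clear glass bottle with a blue cap, 68 mm across, 150 mm tall. Origin: centre of its underside.
- beaker: bystander: open glass beaker, 68 mm across, 70 mm tall, near the robot's base. Origin: centre of its underside.
Mind the look-alikes: they are no part of the job. Leave any brown or red look-alike of the wide_block alone.

How it is judged:
By the outcome, as a careful person would: the job done as asked, in the order asked, and still so for the second after the job is handed in, with the robot touching nothing.
It also fails if it takes over 48 s, if anything falls off the work surface, if the arm or the gripper's body presses on something with over 40 N, if the wrist force passes 120 N, or if a joint passes its speed limit or range.

## Working session

There is one attempt and no reset: what is moved stays moved. The work goes in short steps, Python scripts to look and compute and a tool call to move; the robot and the scene stay as the last step left them, time stands still between calls to the robot, and variables do not carry over. Pictures are saved under pics/ and viewed, about 8 in all and at most 12, crops included, and the job is handed in when it is done.

Besides the shell and the picture viewer there is one more tool, called after "Emit:" by a JSON object that holds its "fn" and its "kwargs". servo_tool: Moves the arm, as the interface text tells. Its arguments: {"type":"object","properties":{"targets":{"type":"array","items":{"type":"array","items":{"type":"number"}}},"gripper":{"type":"number"},"newtons":{"type":"number"}},"required":["targets"]}

```bash
mkdir -p pics; ls; python3 - <<'E'
from station import *
import cv2
for n in("side","top"):
    s=snapshot(n); cv2.imwrite(f"pics/{n}0.png",cv2.resize(s["color"][:,:,::-1],(800,600),interpolation=cv2.INTER_CUBIC))
    print(n,s["vfov"],s["cx"],s["cy"],s["R"],s["t"])
print(sense())
E
```

```text
pics
side 56.249698206910224 252.37717941526805 188.43037650175316 [[ 0.99286279 -0.11922959 -0.00279004]
 [-0.06838346 -0.54997274 -0.83237833]
 [ 0.09770968  0.82662827 -0.5542008 ]] [-0.57737022  0.02979512  0.89268056]
top 48.530111092554264 253.3375077950734 198.08168297426852 [[-0.00249827 -0.9999852  -0.00483376]
 [-0.99838605  0.00276847 -0.0567242 ]
 [ 0.05673675  0.00468425 -0.99837818]] [-0.06508548  0.56262867  1.01009442]
{'t': 0.1, 'q': array([-1.32151936e+00,  5.28390189e-01,  1.43378525e+00,  1.12488306e-06,
        1.18139895e+00, -1.78462749e-01]), 'qd': array([-0.00064929, -0.00211352, -0.0016875 ,  0.00039811, -0.00014362,
        0.00056127]), 'tau': array([-4.44195357e-04, -4.43304884e+01, -1.78586537e+01, -2.48854149e-04,
        3.89876237e-03, -4.95682428e-06]), 'tcp_pos': array([ 0.25913207, -0.56797866,  0.20371757]), 'tool_rot': array([ 8.41074740e-01, -5.40918016e-01, -7.24658954e-04, -6.75788460e-04]), 'force': array([-0.1867541 , -0.34812526, -0.62737772]), 'ft_torque': array([-0.00944626, -0.03362809,  0.01031324]), 'finger_gap': 1.0027837197882892}
```

View pics/top0.png

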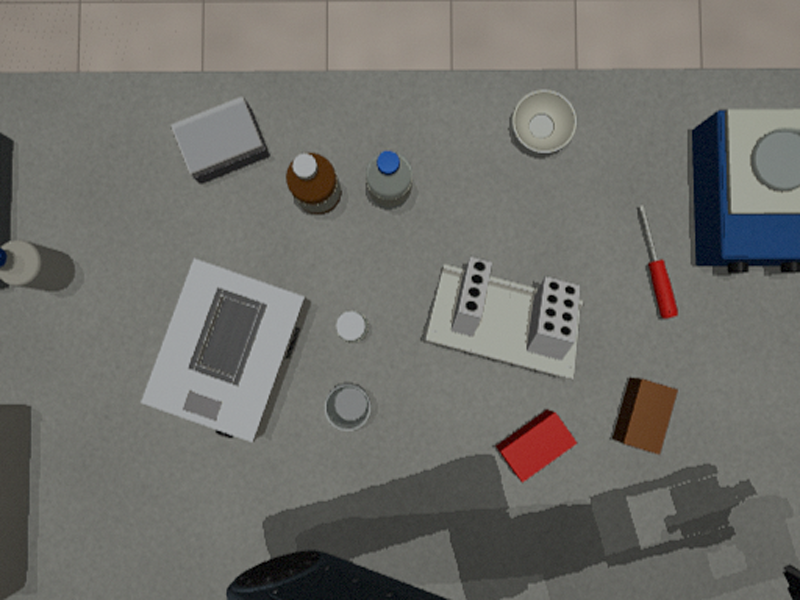

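View pics/side0.png

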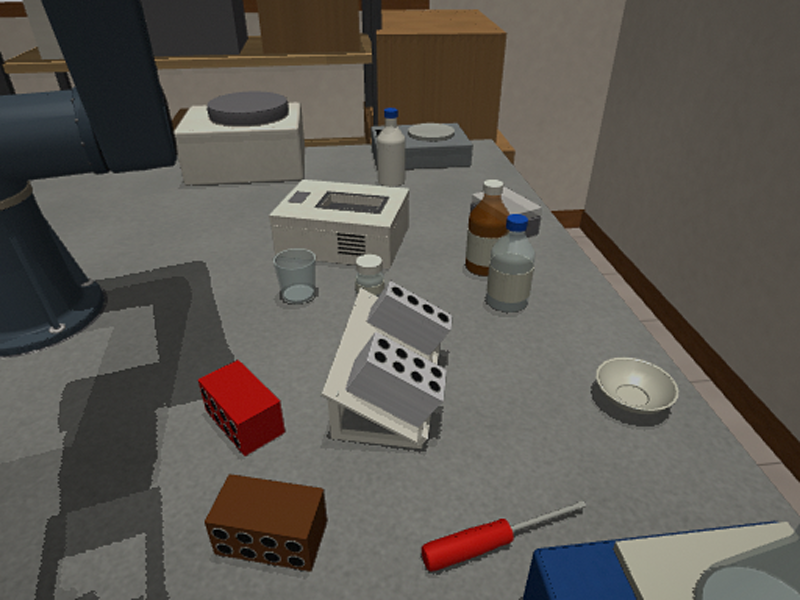

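The wide block candidates in the top view are:
- Aluminium block with two rows of holes, (555,315), on the right of the rack.
- Aluminium block with a single row, (473,295), the narrow block.
- Brown block at (647,415) and red block at (537,445), both look-alikes on the table.

The first one fits the description. The heater is on the left, with its display facing the robot and its well at (228,335). I'll enlarge both areas to confirm.

```bash
python3 - <<'E'
from station import *
import cv2,numpy as np
im=cv2.resize(snapshot("top")["color"],None,fx=1,fy=1)[:,:,::-1]
c=lambda x,y,w,h,k:cv2.resize(im[y:y+h,x:x+w],None,fx=k,fy=k,interpolation=cv2.INTER_CUBIC)
cv2.imwrite("pics/crop1.png",np.hstack([c(270,160,110,95,4)[:, :440],c(115,170,72,95,5)[:380]])) if 0 else None
a=c(268,160,110,120,4)[:480]; b=c(88,160,90*1,120,4)
cv2.imwrite("pics/crop1.png",np.hstack([a,b]))
E
```

```text
(no output)
```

View pics/crop1.png

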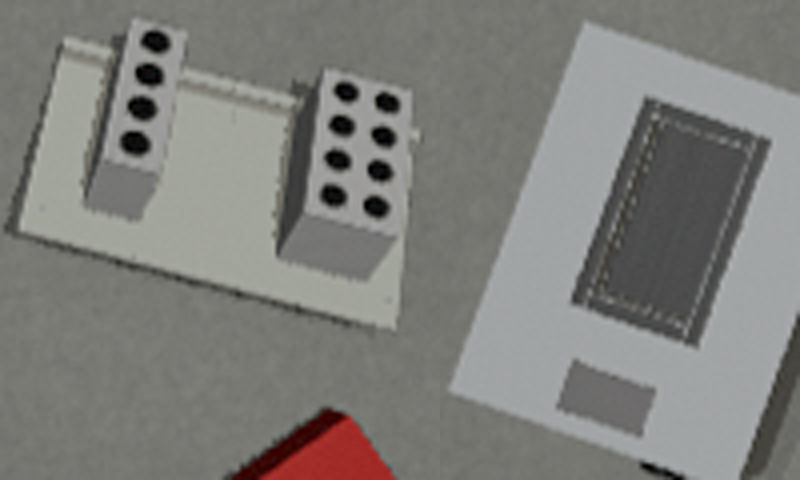

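The crop confirms the aluminium block at crop (350,150) with two rows of four holes. The single-row block at crop (140,100) is the narrow one. Next I'll fit the poses.

```bash
cat > h.py <<'E'
import numpy as np,cv2
from scipy.optimize import least_squares
from scipy.spatial.transform import Rotation as Ro
def proj(s,X):
    X=np.atleast_2d(X); c=X@np.array(s["R"]).T+s["t"]; h=s["color"].shape[0]
    f=h/2/np.tan(np.radians(s["vfov"]/2))
    return c[:,:2]/c[:,2:]*f+[s["cx"],s["cy"]]
def fr(p): return Ro.from_euler('z',p[2]),np.array([p[0],p[1],0])
c30,s30=np.cos(np.pi/6),.5
def rackpt(p,xs):  # points in slope frame (along slope from ledge foot uphill u, y, height n)
    R,t=fr(p); xs=np.atleast_2d(xs)
    L=np.stack([.058-xs[:,0]*c30+xs[:,2]*s30, xs[:,1], .018+xs[:,0]*s30+xs[:,2]*c30],1)
    return R.apply(L)+t
def heatpt(p,L): R,t=fr(p); return R.apply(L)+t
E
python3 - <<'E'
from station import *
from h import *
S=snapshot("top"); D=snapshot("side")
n=lambda P,o:(np.array(P)+.5)/4-.5+o
blk=n([(322,70),(413,92),(398,238),(305,213)],[268,160])
blkb=n([(280,260),(370,280)],[268,160])
# block frame == rack frame shifted in y: p=(x,y,yaw) with y=0 the block line
B=[(0,.027,.056),(0,-.027,.056),(.1,-.027,.056),(.1,.027,.056),(.1,.027,0),(.1,-.027,0)]
ob=np.vstack([blk,blkb])
holes=n([(346,92),(387,102),(342,125),(383,136),(338,160),(379,171),(333,195),(376,207)],[268,160])
f=lambda p:np.r_[(proj(S,rackpt(p,B))-ob).ravel(),2*(proj(S,rackpt(p,[(.05,0,.056)]))-holes.mean(0)).ravel()]
r=least_squares(f,[.5,-.15,0]);print("block",r.x,np.degrees(r.x[2]),"res px\n",r.fun.reshape(-1,2).round(2))
well=n([(648,97),(771,140),(697,348),(573,303)],[88-110,160])
W=[(.052,.029,.085),(.052,-.029,.085),(-.052,-.029,.085),(-.052,.029,.085)]
# well: origin assumed anywhere on heater -> fit well directly
g=lambda p:(proj(S,heatpt(p,W))-well).ravel()
w=least_squares(g,[.5,.15,0]);print("well",w.x,np.degrees(w.x[2]),w.fun.reshape(-1,2).round(2))
np.save("fit.npy",[r.x,w.x])
print("block underside centre",rackpt(r.x,[(.05,0,0)]),"top c",rackpt(r.x,[(.05,0,.056)]))
im=D["color"][:,:,::-1].copy();k=5
im=cv2.resize(im,None,fx=k,fy=k,interpolation=cv2.INTER_CUBIC)
def poly(P,col): cv2.polylines(im,[((proj(D,P)+.5)*k-.5).astype(int)],True,col,1)
poly(rackpt(r.x,B[:4]),(0,0,255));poly(heatpt(w.x,W),(0,255,0))
cv2.imwrite("pics/ov.png",np.hstack([im[200*k:300*k,215*k:295*k],im[110*k:210*k,190*k:270*k]]))
E
```

```text
block [ 0.51873039 -0.28940693 -0.24344495] -13.948368071619434 res px
 [[-0.18 -0.69]
 [ 0.06 -0.6 ]
 [ 1.11 -0.55]
 [ 0.02 -0.25]
 [-0.95  0.43]
 [-0.29  1.11]
 [ 0.09  0.28]]
well [ 0.5209687  0.1746976 -0.3381706] -19.375748005402546 [[ 1.9   5.15]
 [-4.65  2.86]
 [-1.97 -5.28]
 [ 4.72 -2.61]]
block underside centre [[ 0.5329957  -0.29295002  0.043     ]] top c [[ 0.56017008 -0.29969934  0.09149742]]
```

View pics/ov.png

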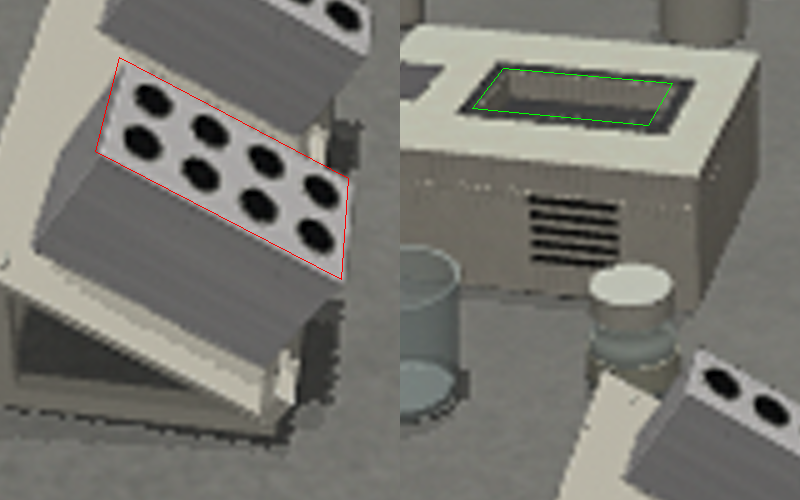

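Seen from the side, the block outline (red) matches the fit. The dark outer rim around the well is only a painted border; the 104x58 outline (green) lies inside it, with the same centre. Next is the pregrasp.

```bash
cat >> h.py <<'E'
def frame(yaw,lean,sgn=-1):  # tool frame: z=-n, x=sgn*block y
    R=Ro.from_euler('z',yaw)*Ro.from_euler('y',lean)   # block axes
    M=R.as_matrix(); z=-M[:,2]; x=sgn*M[:,1]
    return Ro.from_matrix(np.stack([x,np.cross(z,x),z],1)),M
def rel(st,pos,R):
    R0=Ro.from_quat(st["tool_rot"]); d=R0.inv().apply(np.array(pos)-st["tcp_pos"])*1000
    print("shift",d.round(1),"turn",np.degrees((R0.inv()*R).as_rotvec()).round(2))
E
python3 - <<'E'
from station import *
from h import *
b,w=np.load("fit.npy"); R,M=frame(b[2],np.pi/6)
tc=rackpt(b,[(.05,0,.056)])[0]; print(tc+.08*M[:,2])
rel(sense(),tc+.08*M[:,2],R)
E
```

```text
[ 0.59899061 -0.30934124  0.16077945]
shift [ -94.6 -416.6   43.5] turn [-28.84 -10.    37.58]
```

Emit:
{"fn": "servo_tool", "kwargs": {"targets": [[-95,-417,43,-28.8,-10,37.6],[-95,-417,43,-28.8,-10,37.6],[-95,-417,43,-28.8,-10,37.6],[-95,-417,43,-28.8,-10,37.6],[-95,-417,43,-28.8,-10,37.6],[-95,-417,43,-28.8,-10,37.6],[-95,-417,43,-28.8,-10,37.6],[-95,-417,43,-28.8,-10,37.6],[-95,-417,43,-28.8,-10,37.6],[-95,-417,43,-28.8,-10,37.6]], "gripper": 85}}

```text
t: 1.5
tcp_pos: [0.5981, -0.3107, 0.1619]
tool_rot: [-0.594, 0.762, 0.203, -0.16]
force: [-0.9, -0.1, 0.8]
finger_gap: 0.999
```

```bash
python3 - <<'E'
from station import *
from h import *
b,w=np.load("fit.npy"); R,M=frame(b[2],np.pi/6)
tc=rackpt(b,[(.05,0,.056)])[0]
s=sense(); print(s["t"],s["q"],s["force"]); rel(s,tc+.08*M[:,2],R); rel(s,tc-.033*M[:,2],R)
W=snapshot("wrist"); k=1.5
im=cv2.resize(W["color"][:,:,::-1],None,fx=k,fy=k)
B=[(0,.027,.056),(0,-.027,.056),(.1,-.027,.056),(.1,.027,.056)]
cv2.polylines(im,[((proj(W,rackpt(b,B))+.5)*k-.5).astype(int)],True,(0,0,255),1)
cv2.imwrite("pics/wr1.png",im)
E
```

```text
1.5 [-0.56752514  0.9111511   0.86744076 -0.16687557  1.85917377  1.24242801] [-0.92529304 -0.11364739  0.75520481]
shift [-1.5 -1.1  0.7] turn [-0.04 -0.01 -0.16]
shift [ -1.6  -1.  113.7] turn [-0.04 -0.01 -0.16]
```

View pics/wr1.png

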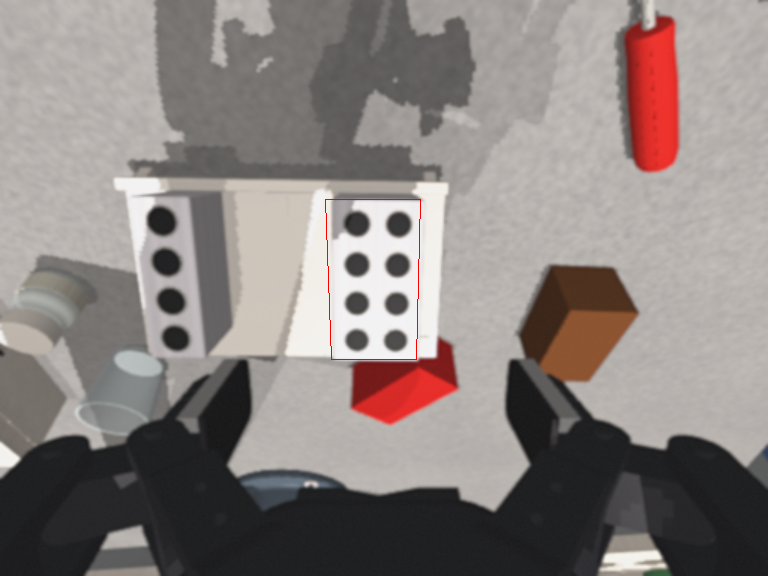

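The wrist view shows the two-row block at (377,280) between the fingers. My outline is about 3 px left of it, so the tool is already centred laterally. I'll advance along the tool axis.

Emit:
{"fn": "servo_tool", "kwargs": {"targets": [[0,-1,30,0,0,0],[0,-1,60,0,0,0],[0,-1,80,0,0,0],[0,-1,95,0,0,0],[0,-1,105,0,0,0],[0,-1,113,0,0,0],[0,-1,113,0,0,0],[0,-1,113,0,0,0]]}}

```text
t: 2.55
tcp_pos: [0.546, -0.2961, 0.0636]
tool_rot: [-0.595, 0.761, 0.203, -0.159]
force: [-0.3, -0.7, 0.0]
finger_gap: 0.995
```

Emit:
{"fn": "servo_tool", "kwargs": {"targets": [[0,0,0,0,0,0],[0,0,0,0,0,0],[0,0,0,0,0,0],[0,0,0,0,0,0],[0,0,0,0,0,0],[0,0,0,0,0,0],[0,0,0,0,0,0],[0,0,0,0,0,0]], "gripper": 40, "newtons": 60}}

```text
t: 3.55
tcp_pos: [0.5464, -0.2967, 0.064]
tool_rot: [-0.595, 0.762, 0.202, -0.159]
force: [3.0, -2.1, 4.5]
finger_gap: 0.585
```

Emit:
{"fn": "servo_tool", "kwargs": {"targets": [[0,0,-5,0,0,0],[0,0,-12,0,0,0],[0,0,-22,0,0,0],[0,0,-34,0,0,0],[0,0,-48,0,0,0],[0,0,-60,0,0,0],[0,0,-60,0,0,0],[0,0,-60,0,0,0]], "newtons": 80}}

```text
t: 4.55
tcp_pos: [0.5742, -0.3029, 0.1149]
tool_rot: [-0.595, 0.761, 0.204, -0.159]
force: [-0.3, 0.5, -5.4]
finger_gap: 0.569
```

```bash
python3 - <<'E'
from station import *
from h import *
s=sense();print(s["t"],s["tcp_pos"],s["force"],s["ft_torque"],s["finger_gap"])
b,w=np.load("fit.npy"); R,M=frame(w[2],0)
for z in (.30,.2): rel(s,[w[0],w[1],z],R)
W=snapshot("wrist");D=snapshot("side")
cv2.imwrite("pics/l1.png",np.hstack([cv2.resize(W["color"],(400,300)),cv2.resize(D["color"][180:330,180:380],(400,300))])[:,:,::-1])
E
```

```text
4.55 [ 0.57416921 -0.3028541   0.1149475 ] [-0.32591589  0.50438499 -5.35350196] [-0.17336644 -0.65939202 -0.05666812] 0.5689021360811652
shift [-450.5  237.2  -77.1] turn [29.95 -1.44  5.27]
shift [-450.5  187.2    9.5] turn [29.95 -1.44  5.27]
```

View pics/l1.png

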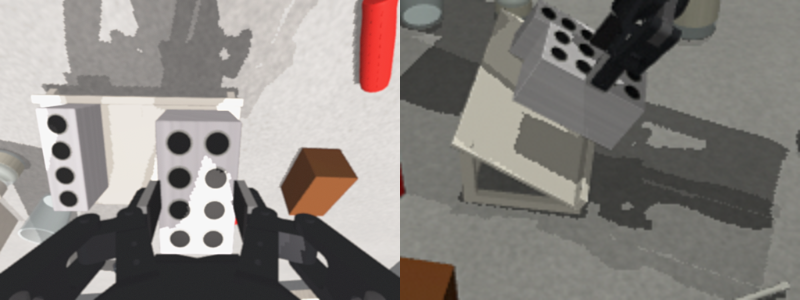

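The block is held; the side view shows it clear of the rack, at about 0.55 kg. Next I'll raise, level and carry it across.

Emit:
{"fn": "servo_tool", "kwargs": {"targets": [[0,30,-52,0,0,0],[0,60,-104,0,0,0],[-50,90,-120,5,0,1],[-110,120,-115,10,-0.5,2],[-170,145,-110,15,-0.7,3],[-230,170,-100,20,-1,4],[-290,195,-95,25,-1.2,5],[-350,215,-85,30,-1.4,5.3],[-410,230,-80,30,-1.4,5.3],[-450,237,-77,30,-1.4,5.3]]}}

```text
t: 5.9
tcp_pos: [0.5185, 0.1758, 0.2999]
tool_rot: [-0.578, 0.816, -0.001, -0.001]
force: [1.6, -0.6, -4.8]
finger_gap: 0.57
```

```bash
python3 - <<'E'
from station import *
from h import *
s=sense();print(s["t"],s["tcp_pos"],s["force"],s["ft_torque"],s["finger_gap"],s["q"])
b,w=np.load("fit.npy"); R,M=frame(w[2],0)
for z in (.30,.15): rel(s,[w[0],w[1],z],R)
E
```

```text
5.9 [0.51849105 0.17579444 0.29994762] [ 1.61297079 -0.64659897 -4.81831743] [ 0.00639702 -0.11991825  0.03851317] 0.5700408291767489 [ 0.12423062  0.32225855  1.50174072 -0.00257721  1.31937241  2.03312557]
shift [ 0.2 -2.7 -0.1] turn [ 0.03 -0.17  0.04]
shift [ -0.2  -2.8 149.9] turn [ 0.03 -0.17  0.04]
```

Emit:
{"fn": "servo_tool", "kwargs": {"targets": [[0,-1,30,0,0,0],[0,-2,70,0,0,0],[0,-2.7,110,0,0,0],[0,-2.7,140,0,0,0],[0,-2.7,165,0,0,0],[0,-2.7,175,0,0,0],[0,-2.7,175,0,0,0],[0,-2.7,175,0,0,0],[0,-2.7,175,0,0,0]]}}

```text
t: 7.02
tcp_pos: [0.5246, 0.173, 0.1259]
tool_rot: [-0.578, 0.816, -0.002, 0.001]
force: [-0.2, 0.4, -4.1]
finger_gap: 0.567
```

```bash
python3 - <<'E'
from station import *
from h import *
s=sense();print(s["t"],s["tcp_pos"],s["force"],s["ft_torque"],s["finger_gap"])
b,w=np.load("fit.npy"); R,M=frame(w[2],0)
rel(s,[w[0],w[1],.125],R)
Ws=snapshot("wrist");S=snapshot("top");D=snapshot("side")
import pickle; pickle.dump((Ws,S,D,s),open("v.pkl","wb"))
c=lambda s,x,y,ww,hh,k:cv2.resize(s["color"][y:y+hh,x:x+ww],None,fx=k,fy=k,interpolation=cv2.INTER_CUBIC)
a=c(D,180,80,100,75,4);t=c(S,95,160,100,75,4);wv=cv2.resize(Ws["color"],(400,300))
cv2.imwrite("pics/l2.png",np.vstack([np.hstack([a,t]),np.hstack([wv,wv*0])])[:,:,::-1])
cv2.imwrite("pics/l2w.png",cv2.resize(Ws["color"],(800,600),interpolation=cv2.INTER_CUBIC)[:,:,::-1])
E
```

```text
7.025 [0.52462284 0.17300808 0.12591781] [-0.24705098  0.40035625 -4.13542385] [-0.0096461   0.04387881  0.02382199] 0.5673302396694815
shift [-0.4  4.   0.9] turn [-0.21 -0.01 -0.01]
```

View pics/l2.png

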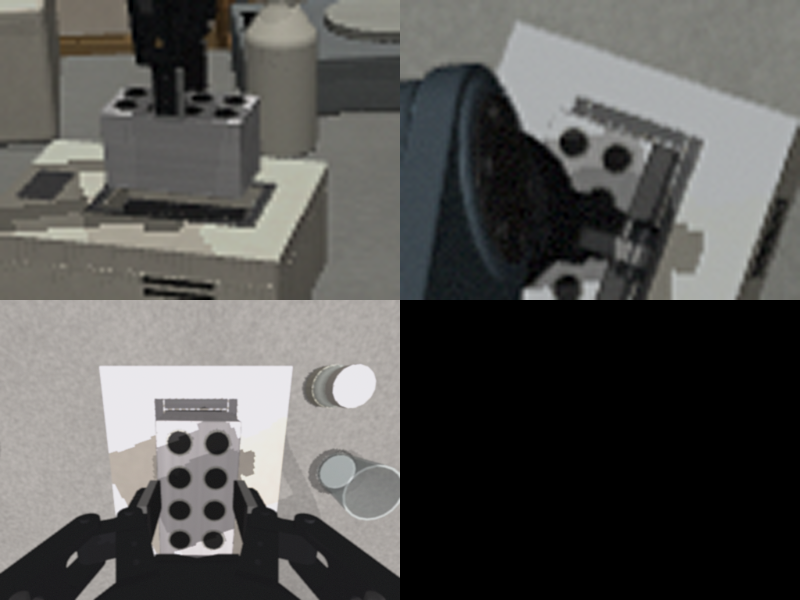

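The block hangs level. From the wrist, its far end is about 15 px below the far edge of the well. I'll overlay the models and enlarge to measure the offset of the block in the hand against the well.

```bash
python3 - <<'E'
from h import *
import pickle
Ws,S,D,s=pickle.load(open("v.pkl","rb"));b,w=np.load("fit.npy")
R0=Ro.from_quat(s["tool_rot"]).as_matrix(); bx,by,bz=R0[:,1]*-1,-R0[:,0],-R0[:,2]
print(bx,by,bz, np.degrees(np.arctan2(bx[1],bx[0])))
if bx[0]<0: print("flip"); bx=-bx
def blk(z): return np.array([s["tcp_pos"]+i*.05*bx+j*.027*by+(z-.023)*bz for i,j in((1,1),(1,-1),(-1,-1),(-1,1))])
W=np.array([(.052,.029,0),(.052,-.029,0),(-.052,-.029,0),(-.052,.029,0)])
def draw(V,x,y,ww,hh,k):
    im=cv2.resize(V["color"][y:y+hh,x:x+ww],None,fx=k,fy=k,interpolation=cv2.INTER_CUBIC)
    def pl(P,c): cv2.polylines(im,[((proj(V,P)-[x,y]+.5)*k-.5).round().astype(int)],True,c,1)
    pl(blk(.056),(255,0,0));pl(blk(0),(255,128,0))
    pl(heatpt(w,W+[0,0,.085]),(0,255,0));pl(heatpt(w,W+[0,0,.067]),(0,200,255))
    print(proj(V,blk(.056)).round(1).tolist())
    return im
a=draw(Ws,190,120,125,200,3);c=draw(D,198,95,56,50,7)
o=np.zeros((600,375+392,3),np.uint8);o[:,:375]=a[:600];o[:350,375:]=c
cv2.imwrite("pics/l3.png",o[:,:,::-1])
E
```

```text
[ 0.94331297 -0.33188375  0.00371813] [ 3.31886529e-01  9.43319305e-01 -1.40122289e-04] [-0.00346088  0.00136617  0.99999308] -19.383290550828853
[[192.9, 154.8], [306.0, 154.9], [296.8, 328.5], [202.8, 328.5]]
[[244.2, 102.4], [239.5, 109.3], [204.2, 106.6], [210.3, 99.9]]
```

View pics/l3.png

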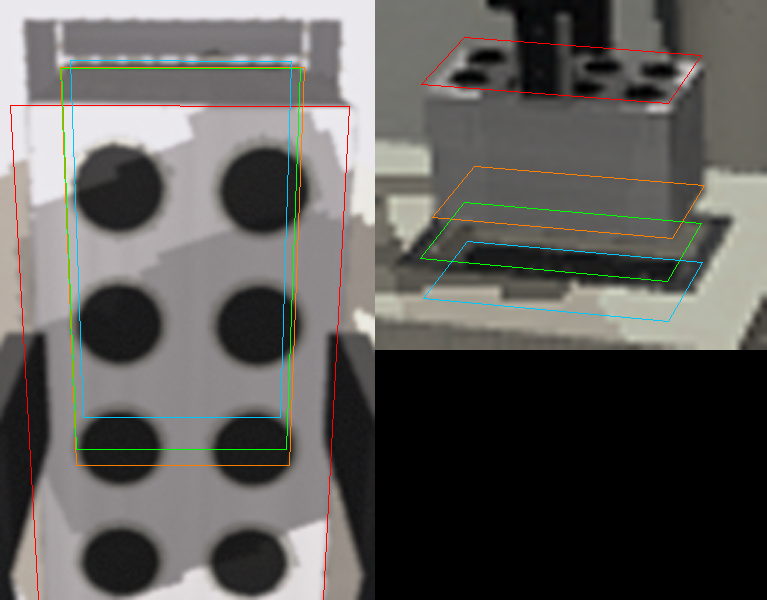

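The wrist view shows the block's top face smaller than my model predicts (about 300 px wide against 340), and the well's far lip about 12 px beyond the prediction. I'll measure the block's pose properly from its eight holes.

```bash
cat > pnp.py <<'E'
from h import *
def holes(V,x0,y0,x1,y1,thr=45,lo=200,hi=5000):
    g=cv2.cvtColor(V["color"],cv2.COLOR_RGB2GRAY)[y0:y1,x0:x1]
    n,l,st,c=cv2.connectedComponentsWithStats((g<thr).astype(np.uint8))
    return [(c[i]+[x0,y0],st[i]) for i in range(1,n) if lo<st[i][4]<hi]
def pnp(V,pts,px,py):  # pts order: far-left,far-right,... ; returns block top pose in world
    h=V["color"].shape[0];f=h/2/np.tan(np.radians(V["vfov"]/2))
    K=np.array([[f,0,V["cx"]],[0,f,V["cy"]],[0,0,1.]])
    O=np.array([((1.5-i)*px,s*py/2,0) for i in range(4) for s in(1,-1)])
    ok,r,t=cv2.solvePnP(O,np.array(pts,float),K,None,flags=cv2.SOLVEPNP_IPPE)
    ok,r,t=cv2.solvePnP(O,np.array(pts,float),K,None,r,t,True)
    e=cv2.projectPoints(O,r,t,K,None)[0][:,0]-pts
    Rc=cv2.Rodrigues(r)[0]; R=np.array(V["R"]).T
    return R@(t[:,0]-V["t"]),R@Rc,e
E
python3 - <<'E'
from pnp import *
import pickle
Ws,S,D,s=pickle.load(open("v.pkl","rb"));b,w=np.load("fit.npy")
for c,st in holes(Ws,190,120,315,325): print(c.round(1),st)
pts=np.array([(120,188),(265,190),(121,325),(257,326),(121,447),(253,447),(120,562),(248,562)])/3+[190,120]
for px,py in((.024,.024),(.024,.0245),(.0235,.024)):
    p,M,e=pnp(Ws,pts,px,py)
    print(px,py,p.round(4),"x",M[:,0].round(3),"z",M[:,2].round(3),abs(e).max().round(2),"tcp-rel",(p-s["tcp_pos"]).round(4))
# sanity on the rack (wr1), camera rigid to tool
R0=Ro.from_quat(s["tool_rot"]).as_matrix();Rct=np.array(Ws["R"])@R0; tct=np.array(Ws["R"])@s["tcp_pos"]+Ws["t"]
R1=Ro.from_quat([-0.594,.762,.203,-.16]).as_matrix();p1=np.array([.5981,-.3107,.1619])
V=dict(Ws);V["R"]=Rct@R1.T;V["t"]=tct-V["R"]@p1
pts=(np.array([(357,223),(399,224),(357,264),(397,265),(357,303),(396,303),(357,340),(396,340)])+.5)/1.5-.5
for px,py in((.024,.024),(.024,.0245),(.0235,.024)):
    p,M,e=pnp(V,pts,px,py);print("rack",p.round(4),M[:,0].round(3),M[:,2].round(3),abs(e).max().round(2))
print("expected",rackpt(b,[(.05,0,.056)]))
E
```

```text
[277.8 183.1] [ 74  50  28  27 573]
[230.8 185. ] [ 26  53  27  23 409]
[229.4 227.5] [ 27  96  26  24 509]
[275.8 228.1] [ 73  96  27  25 515]
[196.4 272.5] [  0 112  16  93 829]
[307.5 273.1] [109 112  16  93 848]
[229.6 268.8] [ 27 138  26  23 451]
[274.  269.3] [ 72 138  25  23 446]
[229.9 306.7] [ 28 177  24  21 387]
[272.4 306.8] [ 71 177  23  21 367]
0.024 0.024 [0.5235 0.1717 0.1573] x [ 0.937 -0.35  -0.011] z [ 0.    -0.031  1.   ] 0.49 tcp-rel [-0.0011 -0.0013  0.0314]
0.024 0.0245 [0.5227 0.172  0.1554] x [ 0.936 -0.35  -0.036] z [ 0.022 -0.043  0.999] 0.62 tcp-rel [-0.0019 -0.0011  0.0295]
0.0235 0.024 [0.5241 0.1715 0.1583] x [ 0.936 -0.35  -0.036] z [ 0.023 -0.043  0.999] 0.62 tcp-rel [-0.0005 -0.0015  0.0324]
rack [ 0.5612 -0.3021  0.0923] [ 0.83  -0.224 -0.51 ] [ 0.491 -0.14   0.86 ] 0.35
rack [ 0.5592 -0.3016  0.0901] [ 0.809 -0.219 -0.546] [ 0.522 -0.161  0.838] 0.47
rack [ 0.5629 -0.3026  0.0939] [ 0.808 -0.219 -0.547] [ 0.523 -0.161  0.837] 0.48
expected [[ 0.56017008 -0.29969934  0.09149742]]
```

```bash
python3 - <<'E'
from h import *
import pickle
Ws,S,D,s=pickle.load(open("v.pkl","rb"))
a=cv2.resize(Ws["color"][110:160,190:315],None,fx=6,fy=6,interpolation=cv2.INTER_CUBIC)
c=cv2.resize(D["color"][112:154,188:268],None,fx=7,fy=7,interpolation=cv2.INTER_CUBIC)
f=lambda x:cv2.convertScaleAbs(x,alpha=1.4,beta=10)
o=np.zeros((600,750,3),np.uint8);o[:300]=a;o[300:594,:560]=f(c)
cv2.imwrite("pics/l4.png",o[:,:,::-1])
E
```

```text
(no output)
```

View pics/l4.png

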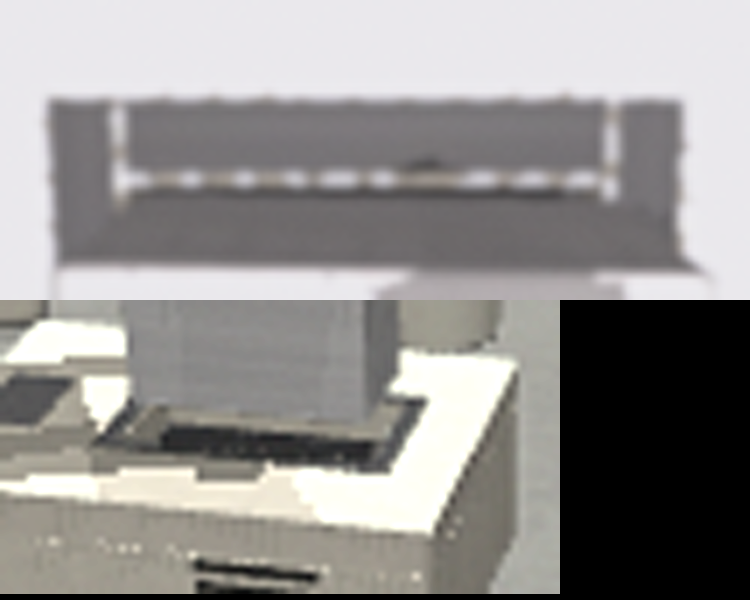

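The white lip lines at native columns 209.7 and 292, row 140, put the well about 1.6 mm farther along its x than the top-camera fit. I'll cross-check the lateral direction with the two holes visible in the top camera, the same camera that gave the well fit.

```bash
python3 - <<'E'
from pnp import *
import pickle
Ws,S,D,s=pickle.load(open("v.pkl","rb"));b,w=np.load("fit.npy")
R0=Ro.from_quat(s["tool_rot"]).as_matrix();bx,by=-R0[:,1],-R0[:,0]
top=s["tcp_pos"]+[0,0,.032]
P=np.array([top+.036*bx+j*.012*by for j in(1,-1)])
pr=proj(S,P);print("pred",pr)
g=cv2.cvtColor(S["color"],cv2.COLOR_RGB2GRAY)
x0,y0=130,188
for c,st in holes(S,x0,y0,160,208,60,12,200): print(c,st)
# read by eye from l2: (573,143),(618,157) crop4 of (95,160)
obs=(np.array([(573,143),(618,157)])+.5)/4-.5+[95,160];print("eye",obs)
J=np.array([(proj(S,P[:1]+.001*v)-pr[:1])[0] for v in(bx,by)]).T
print("block offset mm from tool (bx,by):",np.linalg.solve(J,(obs-pr).T).T)
E
```

```text
pred [[138.01267528 194.46448047]
 [148.851313   198.26149876]]
[137.84375 195.375  ] [ 5  5  7  6 32]
[132.78787879 203.        ] [ 0  8  9 12 66]
[148.75675676 199.24324324] [16  8  7  7 37]
eye [[237.875 195.375]
 [249.125 198.875]]
block offset mm from tool (bx,by): [[  66.63861042 -196.92962201]
 [  67.50133783 -197.52596679]]
```

The top camera asks for bx −2.1, by +0.8 mm and the wrist for bx −1.8, by +2.0. I'll use bx −2.0, by +1.2 (tool x −1.2, y +2) and lower to just above the lip.

Emit:
{"fn": "servo_tool", "kwargs": {"targets": [[-0.6,1,3,0,0,0],[-1.2,2,7,0,0,0],[-1.2,2,11,0,0,0],[-1.2,2,14,0,0,0],[-1.2,2,14,0,0,0],[-1.2,2,14,0,0,0]]}}

```text
t: 7.92
tcp_pos: [0.5225, 0.1747, 0.1108]
tool_rot: [-0.578, 0.816, -0.001, 0.0]
force: [-0.9, -0.2, -3.9]
finger_gap: 0.567
```

Emit:
{"fn": "servo_tool", "kwargs": {"targets": [[0,0,1,0,0,0],[0,0,2,0,0,0],[0,0,3,0,0,0],[0,0,4,0,0,0],[0,0,5,0,0,0],[0,0,5,0,0,0]]}}

```text
t: 8.68
tcp_pos: [0.5224, 0.1747, 0.1057]
tool_rot: [-0.578, 0.816, -0.001, -0.0]
force: [-0.1, 0.1, -4.3]
finger_gap: 0.57
```

Emit:
{"fn": "servo_tool", "kwargs": {"targets": [[0,0,1,0,0,0],[0,0,2,0,0,0],[0,0,3,0,0,0],[0,0,4,0,0,0],[0,0,4,0,0,0]]}}

```text
t: 9.3
tcp_pos: [0.5223, 0.1746, 0.1017]
tool_rot: [-0.578, 0.816, -0.001, -0.0]
force: [0.6, 0.7, -4.5]
finger_gap: 0.568
```

Emit:
{"fn": "servo_tool", "kwargs": {"targets": [[0,0,1,0,0,0],[0,0,2,0,0,0],[0,0,3,0,0,0],[0,0,3,0,0,0]]}}

```text
t: 9.8
tcp_pos: [0.5223, 0.1747, 0.0987]
tool_rot: [-0.578, 0.816, -0.001, -0.0]
force: [-0.2, 0.2, -5.0]
finger_gap: 0.572
```

No contact, and the underside is already below the lip. I'll continue down to the floor.

Emit:
{"fn": "servo_tool", "kwargs": {"targets": [[0,0,1,0,0,0],[0,0,2,0,0,0],[0,0,3,0,0,0],[0,0,4,0,0,0],[0,0,4,0,0,0]]}}

```text
t: 10.42
tcp_pos: [0.5223, 0.1747, 0.0946]
tool_rot: [-0.578, 0.816, -0.001, -0.0]
force: [-0.1, 0.1, -4.3]
finger_gap: 0.568
```

Emit:
{"fn": "servo_tool", "kwargs": {"targets": [[0,0,0.7,0,0,0],[0,0,1.4,0,0,0],[0,0,2,0,0,0],[0,0,2,0,0,0]]}}

```text
t: 10.92
tcp_pos: [0.5224, 0.1747, 0.0927]
tool_rot: [-0.578, 0.816, -0.001, 0.0]
force: [0.6, -0.2, -4.6]
finger_gap: 0.569
```

Emit:
{"fn": "servo_tool", "kwargs": {"targets": [[0,0,0.5,0,0,0],[0,0,1,0,0,0],[0,0,1.5,0,0,0],[0,0,1.5,0,0,0]]}}

```text
t: 11.42
tcp_pos: [0.5226, 0.1747, 0.0919]
tool_rot: [-0.578, 0.816, -0.001, 0.0]
force: [-0.9, 0.6, 2.8]
finger_gap: 0.569
```

Emit:
{"fn": "servo_tool", "kwargs": {"targets": [[0,0,0.5,0,0,0],[0,0,1,0,0,0],[0,0,1,0,0,0]]}}

```text
t: 11.8
tcp_pos: [0.5227, 0.1748, 0.0918]
tool_rot: [-0.578, 0.816, -0.001, 0.001]
force: [-2.1, -0.6, 10.3]
finger_gap: 0.563
```

Contact came at TCP z 0.0919, which puts the underside at about 0.067, the floor height. I'll ease the pressure and open.

Emit:
{"fn": "servo_tool", "kwargs": {"targets": [[0,0,-1,0,0,0],[0,0,-1,0,0,0]]}}

```text
t: 12.05
tcp_pos: [0.5227, 0.1748, 0.0919]
tool_rot: [-0.578, 0.816, -0.001, 0.0]
force: [-1.8, 0.8, 6.5]
finger_gap: 0.573
```

Emit:
{"fn": "servo_tool", "kwargs": {"targets": [[0,0,0,0,0,0],[0,0,0,0,0,0],[0,0,0,0,0,0],[0,0,0,0,0,0],[0,0,0,0,0,0],[0,0,0,0,0,0]], "gripper": 80}}

```text
t: 12.8
tcp_pos: [0.5224, 0.1747, 0.0912]
tool_rot: [-0.578, 0.816, -0.001, 0.0]
force: [0.1, 0.1, 0.5]
finger_gap: 0.938
```

Emit:
{"fn": "servo_tool", "kwargs": {"targets": [[0,0,-5,0,0,0],[0,0,-15,0,0,0],[0,0,-35,0,0,0],[0,0,-65,0,0,0],[0,0,-100,0,0,0],[0,0,-120,0,0,0],[0,0,-120,0,0,0]]}}

```text
t: 13.68
tcp_pos: [0.5237, 0.1751, 0.2137]
tool_rot: [-0.578, 0.816, -0.002, 0.002]
force: [-1.6, 0.3, -0.8]
finger_gap: 0.937
```

```bash
python3 - <<'E'
from station import *
from pnp import *
s=sense();print(s["t"],s["tcp_pos"],s["force"],s["finger_gap"])
Ws=snapshot("wrist");D=snapshot("side");S=snapshot("top")
hs=sorted([tuple(c) for c,st in holes(Ws,150,60,360,320,50,80,1500)],key=lambda c:c[1]);print(np.round(hs,1).tolist())
c=lambda s,x,y,w,h,k:cv2.resize(s["color"][y:y+h,x:x+w],None,fx=k,fy=k,interpolation=cv2.INTER_CUBIC)
a=c(D,165,90,110,82,3.6);t=c(D,205,190,110,82,3.6);w=cv2.resize(Ws["color"],(400,300))
o=np.zeros((600,800,3),np.uint8);o[:a.shape[0],:a.shape[1]]=a;o[:t.shape[0],400:400+t.shape[1]]=t;o[300:,:400]=w;o[300:,400:]=cv2.resize(S["color"],(400,300))
cv2.imwrite("pics/f1.png",o[:,:,::-1])
E
```

```text
13.675 [0.52366549 0.17509009 0.21366722] [-1.55707963  0.29864726 -0.78981306] 0.9374786385978122
[[266.3, 152.1], [240.6, 152.4], [240.0, 177.4], [266.0, 177.8], [239.9, 202.0], [265.0, 202.4], [239.6, 225.5], [264.3, 225.6], [159.7, 276.6]]
```

View pics/f1.png

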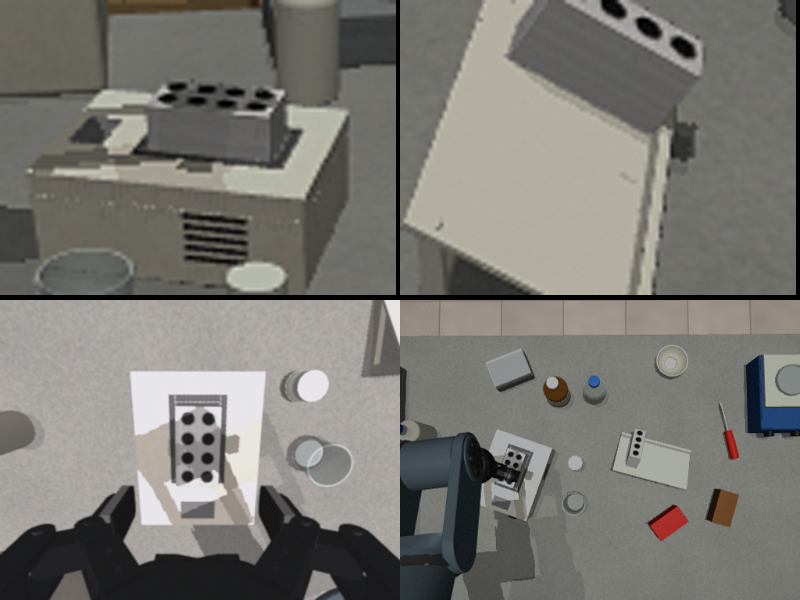

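The block appears seated and the bystanders unmoved. I'll check height and flatness with numbers and one overlay.

```bash
python3 - <<'E'
from station import *
from pnp import *
b,w=np.load("fit.npy");w=w.copy()
Ws=snapshot("wrist");D=snapshot("side")
hs=sorted([tuple(c) for c,st in holes(Ws,220,130,300,240,50,80,1500)],key=lambda c:c[1])
hs=np.array([q for i in range(0,8,2) for q in sorted(hs[i:i+2])])
p,M,e=pnp(Ws,hs,.024,.024);print("top centre",p.round(4),"x",M[:,0].round(3),"z",M[:,2].round(3),"yaw",np.degrees(np.arctan2(M[1,0],M[0,0])),abs(e).max())
w[:2]=p[:2]
C=np.array([(.05,.027,0),(.05,-.027,0),(-.05,-.027,0),(-.05,.027,0)])
def draw(V,x,y,ww,hh,k):
    im=cv2.resize(V["color"][y:y+hh,x:x+ww],None,fx=k,fy=k,interpolation=cv2.INTER_CUBIC)
    for z,c in((.105,(255,0,0)),(.085,(0,255,0))):
        cv2.polylines(im,[((proj(V,heatpt(w,C+[0,0,z]))-[x,y]+.5)*k-.5).round().astype(int)],True,c,1)
    return im
d=draw(D,195,103,66,45,6); raw=cv2.resize(D["color"][103:148,195:261],None,fx=6,fy=6,interpolation=cv2.INTER_CUBIC)
wv=draw(Ws,205,115,100,150,4)
o=np.zeros((600,800,3),np.uint8);o[:270,:396]=d;o[280:550,:396]=raw;o[:600,400:800]=wv
cv2.imwrite("pics/f2.png",o[:,:,::-1])
E
```

```text
top centre [0.5211 0.1743 0.12  ] x [ 0.937 -0.349 -0.023] z [ 0.007 -0.046  0.999] yaw -20.44361278543212 0.45324638529865524
```

View pics/f2.png

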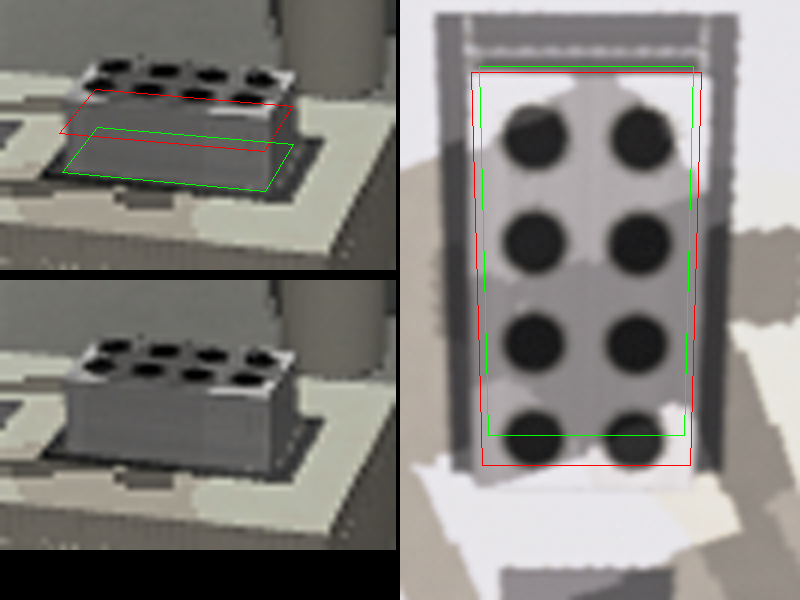

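```bash
python3 -c "
from station import *
s=sense();print(s['t'],s['qd'].round(3));print(sign_off())"
```

```text
13.925 [-0.002  0.002 -0.004 -0.002 -0.001  0.001]
the job is handed in; nothing more can be done
None
```

The wide block is seated in the heater well, holes up. I gripped it square to the 30° slope, levelled it in the air and lowered it a few millimetres or less per step. I released it at floor contact, backed off 120 mm and handed in at 13.9 s.

**Checks that agree it is home:**
- **Floor contact:** it came at TCP z 0.0919, which puts the underside at about 0.067, the floor height. The force at the end of any move was at most about 10 N.
- **Height after release:** the wrist camera puts the top face at z 0.120, against 0.123 expected and 0.141 if it were perched on the lip. In the side view it stands about 37 mm out, against 38 mm.
- **Other objects:** in the last pictures the narrow block, jar, beaker and both bottles look where they were.

**Checks that disagreed or went wrong:**
- **Tilt and yaw:** the wrist-camera hole fit shows the seated block tilted about 2–3° and yawed about 1°. It showed much the same yaw and somewhat less tilt while the block was in the hand, so I took most of it as camera and pixel error. The side view looks flat.
- **Camera spread before lowering:** the top and wrist cameras differed by about 1–2 mm on where the well was, so I took a value in between.
- **Wrong overlay:** the red outline in my last overlay was drawn at 0.105 instead of 0.123. I compared against the numbers above instead.

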